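Lock the cash box and put the key away

TASK

Lock the cash box on the desk: take the flat-headed key out of the key stand, push it fully home in the keyhole on top of the box, turn it clockwise to its stop so that the bolt slides out through the keeper, turn it back to where it went in and pull it straight out. Then put the key back upright, fully home, in the slot of the stand it came from. Leave the spare key in its slot and do not disturb the mug or the drinks can.

Things in the scene. Friction and masses are not known exactly. Their poses are not given: they have to be found in the camera images.
- key_bow (a point): The key to use: plain steel, 74 mm long, upright in one slot of the stand, bit down. This point is the centre of its flat head, 10 mm thick (key's x), 34 mm wide (y), 30 mm high; z up along the key. Grip the head across its 10 mm from above. Below the head: round shank 8 mm, then a round collar 18 mm across, its underside 33 mm below this point. Half a turn about z makes no difference. 40 to 65 g.
- key_tip (a point): Centre of the lower end of the key, on its axis, 59 mm below point key_bow; axes as there. The bit, double-sided, is the lowest 16 mm: 20 mm wide (y) and 5 mm thick (x). Above it, up to the collar's underside (26 mm above this point), is a round neck of 5 mm.
- keyhole (a point): Centre of the keyhole in the top of the lock case, 130 mm above the desk; z up, -x to the box's front. A slot 22.4 mm long (y) and 7 mm wide (x), chamfered 2.5 mm. The key goes in with its 20 mm bit width along y, either way round; home when its collar rests on the case, tip 26 mm below this point. Once turned, the bit is held under the case's top: it comes out only at the angle it went in.
- plug (a joint): Angle (rad) of the slotted plug that turns with the key, under the keyhole: 0 at home, in line with the keyhole; grows clockwise seen from above to its stop at 1.3. The key has about 0.1 rad of play in it, so turn the key about 1.4 to reach the stop. A weak spring (under 0.02 N m) returns the plug as the key is turned back.
- bolt (a joint): How far the bolt has slid out of the lock case towards the front of the box (-x of the keyhole), m: 0 to 0.002 at the start (unlocked), about 0.017 after the key has been turned to its stop (locked). It stays where it is pushed; turning the key back does not draw it in.
- bolt_end (a point): Centre of the free end of the steel bolt, 11 x 11 mm in section, in the front face of the lock case, 17 mm to the -y side of the keyhole. In front of it, on the box's front rim, stands the keeper: a small steel arch, its top 25 mm above the lid, that the bolt slides through.
- stand_hole0 (a point): Mouth of one slot of the key stand, at the top face of a wooden block 64 (x) x 150 (y) x 45 mm high fixed to the desk, at y = -40 mm from the block's middle. The slot is 23 mm long (y), 8 mm wide (x), 32 mm deep, chamfered 2.5 mm. A key fully home rests with its collar on the block, tip 26 mm below this point.
- stand_hole1 (a point): Mouth of the stand's other slot, alike, at y = +40 mm from the block's middle. One slot holds the key, the other the spare key.
- spare_head (a point): Spare key, to be left alone, standing in the other slot: a tubular key with a round head 22 mm in diameter and 18 mm high; this point is the centre of that head, 18 mm above the underside of its collar.
- mug: White mug, 78 mm in diameter, 90 mm high, with a handle; origin at the centre of its underside. Loose bystander.
- can: Plain aluminium drinks can, 66 mm in diameter, 115 mm high; origin at the centre of its underside. Loose bystander.
- cashbox: Grey painted steel cash box, 220 (x) x 240 (y) x 100 mm high, fixed to the desk; origin at the centre of its underside, front towards -x. On its lid, near the front, stands the steel lock case, 60 x 54 mm and 30 mm high, with the keyhole in its top 45 mm in front (-x) of the box's middle. A low carrying handle lies behind it.
There are look-alikes about, which are no part of the job. Leave any orange look-alike of the part that bears key_bow alone.

How it is judged:
By the outcome, as a careful person would: the job done as asked, in the order asked, and still so for the second after the job is handed in, with the robot touching nothing.
It also fails if it takes over 62 s, if anything falls off the work surface, if the arm or the gripper's body presses on something with over 40 N, if the wrist force passes 120 N, or if a joint passes its speed limit or range.

ROBOT

A 6-joint arm with a two-finger parallel gripper is mounted at the origin on the work surface. World frame = base frame: x ahead of the robot, y to its left, z up, the work surface at z = 0. Lengths are in m, angles in rad, forces in N, time in s.
With the tool pointing down it reaches from about 0.425 to 0.95 m from the base axis. Payload 14.7 kg.
Tool frame: the origin (TCP) lies at the very end of the fingers, on their centre line; the grasp point (between the pads) lies 19 mm behind it; z points along the fingers, y is the direction in which the jaws open and shut (so a half turn about z gives the same grasp; the last joint's range is limited). The gripper opens to 85 mm and grips with 20 to 120 N. Pads are 22 mm wide; open, the fingers measure 114 mm over their backs; the gripper's body (76 mm by 85 mm) begins 54 mm behind the grasp point. The pads swing forward as they close: fully open they stand 13 mm farther back than shut.
Start: joints at [1.156, 0.48, 1.596, -0, 1.065, -0.047], TCP at [0.234, 0.607, 0.231] pointing down, gripper open.
Joint ranges: [-2.75, 2.75], [-0.82, 2.05], [0.23, 2.67], [-1.56, 4.7], [0.09, 2.69], [-2.92, 2.92]. Speed limits (rad/s): [1.89, 1.89, 2.39, 3.01, 3.01, 3.01].

INTERFACE

Orientations are given as [roll, pitch, yaw] about the fixed x, y, z axes, in that order (R = Rz(yaw) Ry(pitch) Rx(roll)).
In Python, from station import bot gives the robot as it stands.
- The arm moves only by the tool play_rows, never from a script. Its argument "deltas" is a list that holds one entry, the list of rows, each a list of 4 numbers: the shift along the tool's x, y, z in cm, then the turn about the tool's z in rad. A call has 1 to 10 rows; each row shifts and turns the pose as measured when the row begins, along the tool's axes as they then stand; what a row does not reach is not made up. A row lasts 1/8 s, in which the tool goes at most 62.5 mm and 10.7 degrees, less where a joint would pass 70% of its speed; a pose out of reach is approached as far as the arm can. A call is refused whole if a number of a shift passes 6.25 or a number of a turn 0.188, either way. A call with a gripper value outside its range is refused whole. "grip" is the gripper command: -1 is shut, 1 is fully open, values between are in proportion, set as the call begins (left out, the last holds). The fingers move at their own pace and stop on an object; the grip force is fixed at half the most. Time passes only in rows, so rows that do not move let the fingers close. It gives the time, the measured TCP pose, the force and the opening at its end, in the units of the state.
- bot.read_state(): the state, without advancing time (a new reading comes with each control period).
- bot.get_image(name): name is "side" or "top" or "wrist"; returns the picture (400x640x3 uint8, red, green, blue); there is no depth.
- bot.camera_params(name): a dict with "camera_matrix" (3x3 intrinsics, pixels), "eye" and "rotation" of the camera in the world. Camera axes: x right, y up, looking along -z (the intrinsics and any distortion apply to the point x, -y, -z); pixel columns grow to the right and rows downward; lengths in m; the calibration is good to about 2 mm. A picture is of the moment at which its call begins: read the wrist's pose just before it. camera_params takes no time and is no camera call; for the wrist camera it gives the pose at the moment of the call.
- bot.finish_job(): hands the job in, once; it reports no verdict.
Trained networks look in the newest picture that a camera, given by its name, has taken for a name from the list of things; names that differ only in an ending like _2 or _b are one class to them, and where a whole thing is asked for, a point or a joint stands for the part that bears it (a point fixed in the world has none). Each returns a list of dicts, best first, with "p" (0 to 1); they miss things now and then, are a little off and sometimes report something else, mostly with a low value. They report only what shows in the picture. A call takes as long as a camera call. They do not tell look-alikes from the thing itself.
- bot.find_in(camera, label): "at" ([column, row] in pixels, amid what is visible of it).
- bot.landmark_of(camera, label): "at" ([column, row] in pixels: a listed point, or the origin of a listed thing).
The state is a dict: "time_s": time; "q": joint angles; "joint_vel": joint speeds; "joint_torque": joint torques, N m; "eef_pos": TCP position; "orientation": TCP orientation; "ft_force": force on the tool from outside, world axes, zero at the start; "wrist_torque": the same for the moment, N m; "width": opening from 0.0 (shut) to 1.0 (fully open).
Only numpy, scipy, OpenCV 4.12 (cv2) and the standard library are available. Lean on these libraries where they do the work, as an engineer would, in place of code of your own. Each camera call takes 0.05 s, during which the arm holds its last target.

## Working session

There is one attempt and no reset: what is moved stays moved. The work goes in short steps, Python scripts to look and compute and a tool call to move; the robot and the scene stay as the last step left them, time stands still between calls to the robot, and variables do not carry over. Pictures are saved under pics/ and viewed, and the job is handed in when it is done.

Besides the shell and the picture viewer there is one more tool, called after "Call:" by a JSON object that holds its "op" and its "data". play_rows: Moves the arm, as the interface text tells. Its arguments: {"type":"object","properties":{"deltas":{"type":"array","items":{"type":"array","items":{"type":"array","items":{"type":"number"}}}},"grip":{"type":"number"}},"required":["deltas"]}

```bash
ls; mkdir -p pics
python3 - <<'E'
from station import bot
import cv2
print(bot.read_state())
for n in ["side","top","wrist"]:
    im=bot.get_image(n); cv2.imwrite(f"pics/{n}0.png",im[:,:,::-1])
    p=bot.camera_params(n); print(n,p)
    for l in ["key_bow","key_tip","keyhole","bolt_end","stand_hole0","stand_hole1","spare_head","mug","can","cashbox"]:
        r=bot.landmark_of(n,l); print(l,[(d['at'],round(d['p'],2)) for d in r])
print(bot.read_state()['time_s'])
E
```

```text
pics
{'time_s': 0.0, 'q': array([ 1.15640133e+00,  4.80825680e-01,  1.59682770e+00,  7.37134025e-06,
        1.06508325e+00, -4.65815068e-02]), 'joint_vel': array([ 0.00093555, -0.00018934,  0.00093501,  0.0027015 , -0.00163375,
        0.00027516]), 'joint_torque': array([-1.87243750e-03, -9.50646186e+01, -4.30174112e+01, -2.36114583e-04,
        1.21609331e-02,  7.90792114e-06]), 'eef_pos': array([0.23353878, 0.60619108, 0.23069359]), 'orientation': array([-3.14045022e+00, -5.97064952e-05,  2.77377556e+00]), 'ft_force': array([-0.39888488,  0.58597552,  0.11497137]), 'wrist_torque': array([ 0.01476311, -0.03104347,  0.00654244]), 'width': 0.9992431549187611}
side {'camera_matrix': array([[380.95524681,   0.        , 314.39531024],
       [  0.        , 380.95524681, 197.46764128],
       [  0.        ,   0.        ,   1.        ]]), 'eye': array([0.51811268, 0.62976726, 0.47703443]), 'rotation': array([ 1.04530955, -0.01763429, -3.04374239])}
key_bow [([223.0, 238.1], 0.86), ([339.9, 270.6], 0.7), ([328.6, 237.6], 0.67)]
key_tip [([337.7, 300.6], 0.9), ([224.7, 261.2], 0.78), ([326
[... 932 characters left out ...]
4.6, 193.6], 0.61), ([214.2, 180.0], 0.55)]
stand_hole1 [([244.6, 193.6], 0.61), ([214.2, 180.0], 0.55)]
spare_head [([215.5, 178.0], 0.51), ([217.1, 178.2], 0.29)]
mug [([304.6, 269.9], 0.6)]
can [([320.5, 153.3], 0.97), ([213.8, 178.0], 0.72)]
cashbox [([382.4, 221.5], 0.87)]
wrist {'camera_matrix': array([[309.23185351,   0.        , 315.85617094],
       [  0.        , 309.23185351, 197.4766082 ],
       [  0.        ,   0.        ,   1.        ]]), 'eye': array([0.17154663, 0.63144562, 0.37481109]), 'rotation': array([-2.68964916e-01, -4.57638977e-04,  1.20453906e+00])}
key_bow []
key_tip []
keyhole []
bolt_end []
stand_hole0 []
stand_hole1 []
spare_head []
mug []
can []
cashbox []
1.65
```

View pics/side0.png

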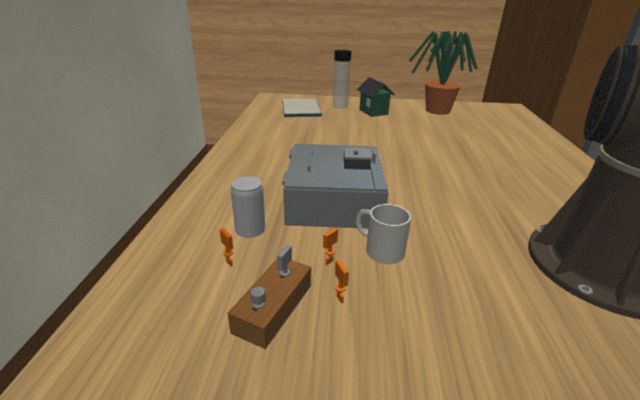

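View pics/top0.png

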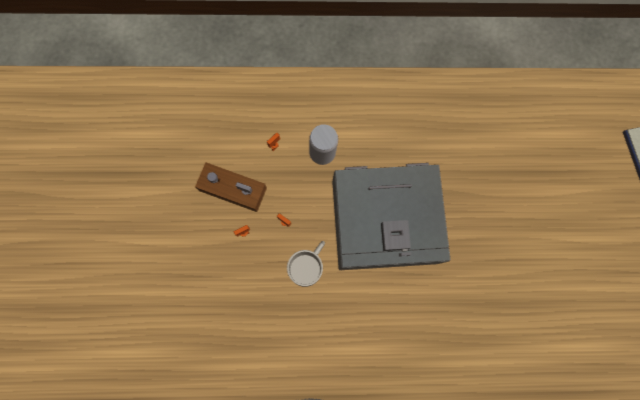

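View pics/wrist0.png

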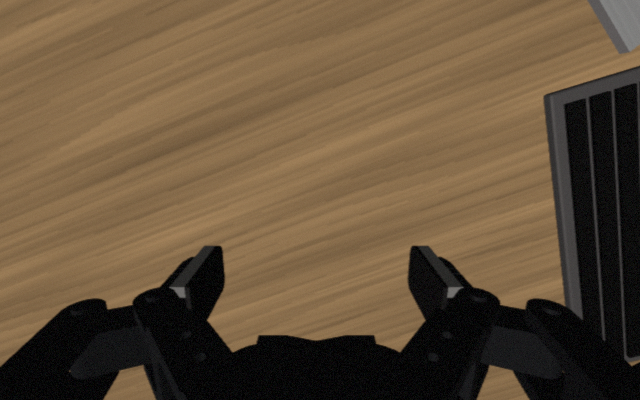

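```bash
cat > h.py <<'E'
import numpy as np, cv2
from scipy.spatial.transform import Rotation as R
from station import bot
def cam(n): return bot.camera_params(n)
def ray(p,uv):
    K=p['camera_matrix']; d=np.linalg.inv(K)@np.array([uv[0],uv[1],1.]); d=np.array([d[0],-d[1],-d[2]])
    return np.array(p['eye']), R.from_euler('xyz',p['rotation']).as_matrix()@d
def onz(p,uv,z):
    e,d=ray(p,uv); return e+d*(z-e[2])/d[2]
def proj(p,X):
    c=R.from_euler('xyz',p['rotation']).as_matrix().T@(np.array(X)-p['eye']); c=np.array([c[0],-c[1],-c[2]])
    q=p['camera_matrix']@c; return q[:2]/q[2]
def tri(l):
    A=np.zeros((3,3));b=np.zeros(3)
    for p,uv in l:
        e,d=ray(p,uv); d=d/np.linalg.norm(d); M=np.eye(3)-np.outer(d,d); A+=M;b+=M@e
    return np.linalg.solve(A,b)
E
python3 - <<'E'
from h import *
t=cam('top');s=cam('side')
for nm,a,b in [('bow',(243,187),(285,257)),('keyhole',(396,233),(356,152)),('spare',(212,177),(258,294))]:
    X=tri([(t,a),(s,b)]); print(nm,X,proj(t,X),proj(s,X))
print(onz(t,(396,232),.13))
a=cv2.imread('pics/top0.png')[120:300,180:460]; cv2.imwrite('pics/topz.png',cv2.resize(a,None,fx=2.8,fy=2.8,interpolation=cv2.INTER_CUBIC))
a=cv2.imread('pics/side0.png')[130:350,210:420]; cv2.imwrite('pics/sidez.png',cv2.resize(a,None,fx=2.7,fy=2.7,interpolation=cv2.INTER_CUBIC))
E
```

```text
bow [0.60840623 0.1444582  0.07853218] [243.00099798 187.57355569] [284.23944715 256.79603593]
keyhole [ 0.49606669 -0.1871354   0.12956966] [395.99542594 233.06380983] [355.94258842 151.98695138]
spare [0.6366197  0.2178049  0.06395981] [212.00738776 177.18444181] [257.72686346 293.92854507]
[ 0.49827357 -0.1871603   0.13      ]
```

View pics/topz.png

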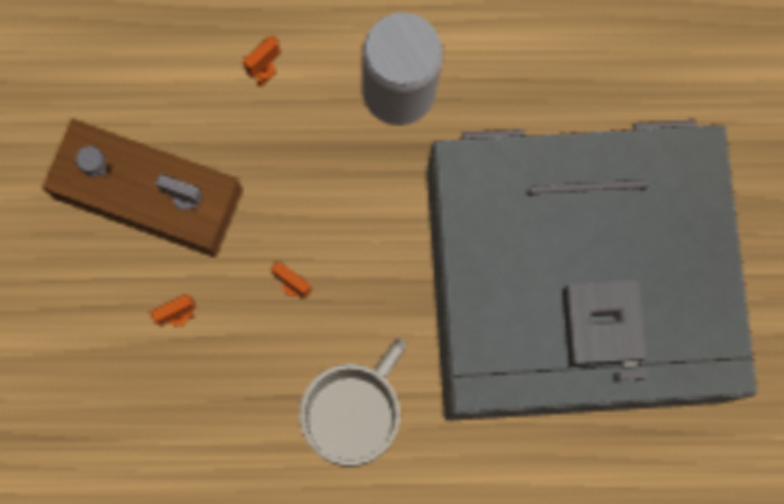

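View pics/sidez.png

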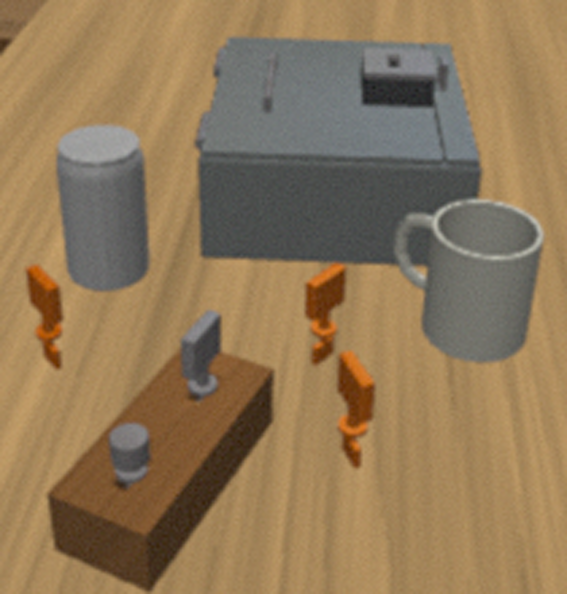

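```bash
cat >> h.py <<'E'
def wrap(a): return (a+np.pi)%(2*np.pi)-np.pi
def plan(pos,yaw,n,start=None):
    """rows moving TCP to pos with tool-down yaw; start=(pos,yaw)"""
    if start is None:
        s=bot.read_state(); p0=np.array(s['eef_pos']); M=R.from_euler('xyz',s['orientation']).as_matrix(); y0=np.arctan2(M[1,0],M[0,0])
    else: p0,y0=start
    dy=wrap(yaw-y0)
    step=(np.array(pos)-p0)/n; rows=[]
    for i in range(n):
        y=y0+dy*i/n
        X=np.array([np.cos(y),np.sin(y),0]);Y=np.array([np.sin(y),-np.cos(y),0])
        rows.append([round(100*float(step@X),2),round(100*float(step@Y),2),round(-100*float(step[2]),2),round(float(-dy/n),3)])
    return rows
E
python3 - <<'E'
from h import *
t=cam('top')
for n,uv in [('o1',(274,138)),('o2',(284,218)),('o3',(242,229))]: print(n,onz(t,uv,.07))
print(plan([.608,.144,.21],1.21,10))
# box edges
print([onz(t,(180+u/2.8,120+v/2.8),.1) for u,v in [(432,143),(724,126),(447,417),(755,395)]])
print([onz(t,(180+u/2.8,120+v/2.8),.045) for u,v in [(73,120),(242,180),(45,187),(215,253)]])
E
```

```text
o1 [0.72844775 0.07645445 0.07      ]
o2 [0.53975782 0.05244346 0.07      ]
o3 [0.51556379 0.14585078 0.07      ]
[[-5.16, -2.97, 0.21, 0.156], [-5.56, -2.13, 0.21, 0.156], [-5.82, -1.24, 0.21, 0.156], [-5.94, -0.32, 0.21, 0.156], [-5.92, 0.61, 0.21, 0.156], [-5.75, 1.53, 0.21, 0.156], [-5.44, 2.4, 0.21, 0.156], [-5.0, 3.22, 0.21, 0.156], [-4.44, 3.96, 0.21, 0.156], [-3.77, 4.6, 0.21, 0.156]]
[array([ 0.64015322, -0.06072717,  0.1       ]), array([ 0.6533404 , -0.29624603,  0.1       ]), array([ 0.42364498, -0.06840404,  0.1       ]), array([ 0.4380641 , -0.30679258,  0.1       ])]
[array([0.67628883, 0.2369505 , 0.045     ]), array([0.623868  , 0.09502265, 0.045     ]), array([0.61869976, 0.25785147, 0.045     ]), array([0.5621561 , 0.11647628, 0.045     ])]
```

Call:
{"op": "play_rows", "data": {"deltas": [[[-5.16, -2.97, 0.2, 0.156], [-5.56, -2.13, 0.2, 0.156], [-5.82, -1.24, 0.2, 0.156], [-5.94, -0.32, 0.2, 0.156], [-5.92, 0.61, 0.2, 0.156], [-5.75, 1.53, 0.2, 0.156], [-5.44, 2.4, 0.2, 0.156], [-5.0, 3.22, 0.2, 0.156], [-4.44, 3.96, 0.2, 0.156], [-3.77, 4.6, 0.2, 0.156]]], "grip": 0}}

```text
time_s: 2.9
eef_pos: [0.6095, 0.1273, 0.2116]
orientation: [3.139, -0.005, 1.17]
ft_force: [-0.3, 0.9, -0.2]
width: 0.499
```

Run:
```python
from h import *
s=bot.read_state();print(s['time_s'],s['eef_pos'],s['orientation'],s['width'],s['ft_force'],s['q'])
print(plan([.60,.14,.21],1.21,6))
```

```text
2.9 [0.60949983 0.12730429 0.21159033] [ 3.13922733 -0.00527034  1.17046993] 0.49922070486564657 [-0.29597129  0.90874284 -0.2431813 ] [0.15529416 0.45903558 1.68723223 0.003862   0.99053878 0.55351721]
[[0.13, -0.23, 0.03, -0.007], [0.13, -0.23, 0.03, -0.007], [0.14, -0.23, 0.03, -0.007], [0.14, -0.23, 0.03, -0.007], [0.14, -0.22, 0.03, -0.007], [0.14, -0.22, 0.03, -0.007]]
```

Call:
{"op": "play_rows", "data": {"deltas": [[[0.8, -0.7, 0, -0.04], [0, 0, 0, 0]]]}}

```text
time_s: 3.15
eef_pos: [0.6083, 0.1337, 0.2112]
orientation: [3.139, -0.005, 1.204]
ft_force: [-0.5, 0.0, -0.1]
width: 0.5
```

Run:
```python
from h import *
s=bot.read_state();print(s['time_s'],s['eef_pos'],s['orientation'])
p=cam('wrist')
im=bot.get_image('wrist'); cv2.imwrite("pics/w1.png",im[:,:,::-1])
print(p)
for l in ['key_bow','key_tip','spare_head','stand_hole0']: print(l,bot.landmark_of('wrist',l),bot.find_in('wrist',l))
```

```text
3.15 [0.60832247 0.13367263 0.2111609 ] [ 3.13851229 -0.00498502  1.20426603]
{'camera_matrix': array([[309.23185351,   0.        , 315.85617094],
       [  0.        , 309.23185351, 197.4766082 ],
       [  0.        ,   0.        ,   1.        ]]), 'eye': array([0.63264654, 0.19683196, 0.35500542]), 'rotation': array([-0.26448107, -0.00211532, -0.36496557])}
key_bow [{'at': [448.4, 187.6], 'p': 0.89}, {'at': [312.8, 176.4], 'p': 0.73}, {'at': [283.9, 277.7], 'p': 0.71}, {'at': [223.3, 204.3], 'p': 0.64}] [{'at': [310.2, 172.3], 'p': 0.96}, {'at': [281.7, 274.3], 'p': 0.96}, {'at': [226.8, 200.2], 'p': 0.66}, {'at': [446.2, 188.5], 'p': 0.63}, {'at': [316.1, 124.1], 'p': 0.16}]
key_tip [{'at': [236.5, 186.5], 'p': 0.88}, {'at': [314.4, 164.9], 'p': 0.71}, {'at': [428.9, 176.7], 'p': 0.66}, {'at': [289.8, 251.6], 'p': 0.56}] [{'at': [445.1, 187.8], 'p': 0.81}, {'at': [225.5, 199.2], 'p': 0.76}, {'at': [284.1, 272.2], 'p': 0.75}, {'at': [312.5, 174.9], 'p': 0.65}]
spare_head [{'at': [309.8, 85.6], 'p': 0.72}] [{'at': [464.6, 271.8], 'p': 0.66}]
stand_hole0 [{'at': [314.3, 170.8], 'p': 0.7}, {'at': [313.4, 87.7], 'p': 0.59}] [{'at': [312.2, 122.8], 'p': 0.71}]
```

View pics/w1.png

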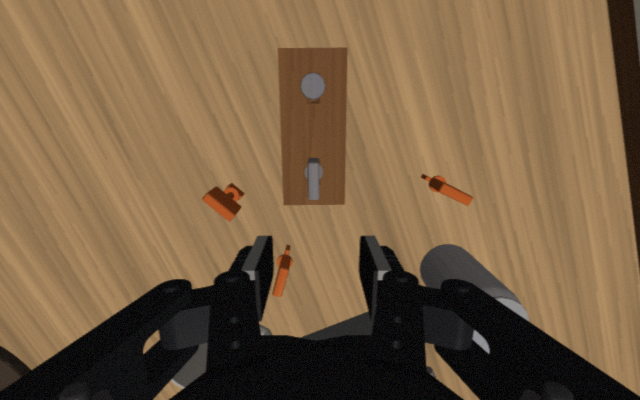

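Run:
```python
from h import *
p=cam('wrist')
im=cv2.imread('pics/w1.png')
c=[onz(p,uv,.045) for uv in [(279,48),(347,47),(345,205),(284,205)]]
for x in c: print(x)
C=np.mean(c,0); d=(c[0]+c[1]-c[2]-c[3]); yaw=np.arctan2(-d[0],d[1]); e=c[1]+c[2]-c[0]-c[3]; print('C',C,yaw,np.arctan2(e[1],e[0]),np.linalg.norm(d)/2,np.linalg.norm(e)/2)
u=d/np.linalg.norm(d); print('slots',C-u*.04,C+u*.04)
# key head top z=.093: top corners
a=cv2.resize(im[30:230,240:390],None,fx=3,fy=3,interpolation=cv2.INTER_CUBIC); cv2.imwrite('pics/w1z.png',a)
```

```text
[0.62270139 0.26329626 0.045     ]
[0.68138616 0.24181884 0.045     ]
[0.62913558 0.09971403 0.045     ]
[0.5695234  0.12253962 0.045     ]
C [0.62568663 0.18184219 0.045     ] -0.3567716504681823 -0.3583382058542837 0.15093523354418342 0.06316036564911447
slots [0.61171659 0.14436102 0.045     ] [0.63965667 0.21932336 0.045     ]
```

View pics/w1z.png

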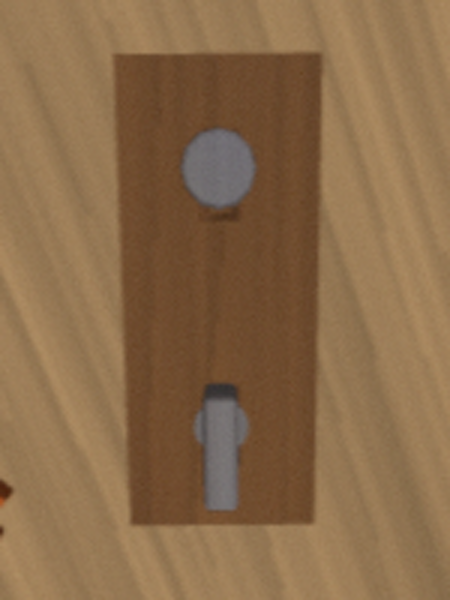

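Run:
```python
from h import *
p=cam('wrist')
a=onz(p,(313.6,163.3),.093);b=onz(p,(313.8,200),.093);print(a,b,(a+b)/2,np.linalg.norm(a-b),np.arctan2(-(a-b)[0],(a-b)[1]))
print('spare',onz(p,(313,86),.072))
for z in (.12,):
  print(plan([.611,.143,z],np.pi/2-.357,4))
```

```text
[0.61704722 0.15933968 0.093     ] [0.6055536  0.12892694 0.093     ] [0.61130041 0.14413331 0.093     ] 0.032512119704875504 -0.3613293591819794
spare [0.63941797 0.21927157 0.072     ]
[[0.24, -0.02, 2.29, -0.002], [0.24, -0.02, 2.29, -0.002], [0.24, -0.02, 2.29, -0.002], [0.24, -0.02, 2.29, -0.002]]
```

Call:
{"op": "play_rows", "data": {"deltas": [[[0.4, 0.0, 2.3, 0], [0.3, 0.0, 2.3, 0], [0.3, 0, 2.3, 0], [0.1, 0, 2.0, 0], [0, 0, 0, 0]]]}}

```text
time_s: 4.22
eef_pos: [0.6134, 0.1457, 0.121]
orientation: [3.136, -0.006, 1.206]
ft_force: [0.3, 1.1, -0.3]
width: 0.503
```

Run:
```python
from h import *
s=bot.read_state();print(s['time_s'],s['eef_pos'],s['orientation'])
p=cam('wrist')
im=bot.get_image('wrist'); cv2.imwrite("pics/w2.png",im[:,:,::-1])
print(proj(p,[.6115,.1443,.093]))
print(plan([.6115,.1443,.059],np.pi/2-.357,4))
```

```text
4.225 [0.61337974 0.14574362 0.12102953] [ 3.13613199 -0.00600866  1.2058173 ]
[312.70286415 235.0175834 ]
[[-0.06, -0.04, 1.58, -0.002], [-0.06, -0.04, 1.58, -0.002], [-0.06, -0.05, 1.58, -0.002], [-0.06, -0.05, 1.58, -0.002]]
```

View pics/w2.png

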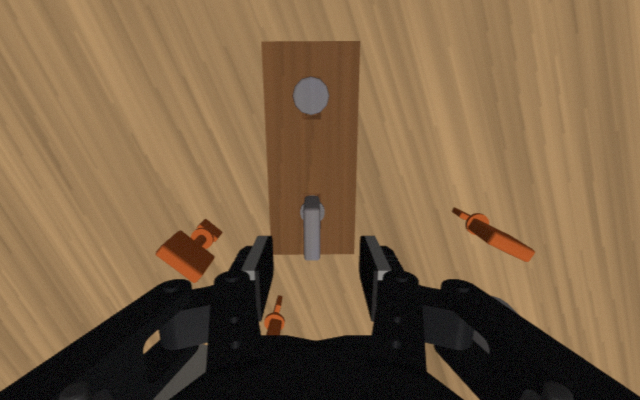

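Call:
{"op": "play_rows", "data": {"deltas": [[[-0.06, -0.05, 1.6, 0], [-0.06, -0.05, 1.6, 0], [-0.06, -0.05, 1.6, 0], [-0.06, -0.05, 1.4, 0], [0, 0, 0, 0]]]}}

```text
time_s: 4.9
eef_pos: [0.6123, 0.1444, 0.057]
orientation: [3.133, -0.008, 1.206]
ft_force: [0.5, -0.1, 0.5]
width: 0.5
```

Run:
```python
from h import *
s=bot.read_state();print(s['time_s'],s['eef_pos'],s['orientation'],s['ft_force'])
im=bot.get_image('wrist'); cv2.imwrite("pics/w3.png",im[:,:,::-1])
print(plan([.6115,.1443,.059],np.pi/2-.357,1))
```

```text
4.9 [0.61230575 0.14441855 0.05701687] [ 3.13348104 -0.00759724  1.20573136] [ 0.46541673 -0.08707432  0.46914618]
[[-0.07, -0.11, -0.13, -0.008]]
```

View pics/w3.png

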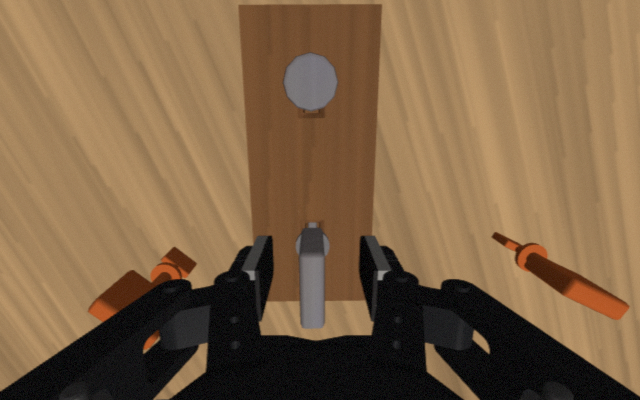

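Call:
{"op": "play_rows", "data": {"deltas": [[[0, -0.08, -0.15, 0], [0, 0, 0, 0], [0, 0, 0, 0], [0, 0, 0, 0]]], "grip": -1}}

```text
time_s: 5.45
eef_pos: [0.6121, 0.1451, 0.0605]
orientation: [3.132, -0.009, 1.206]
ft_force: [-1.3, 0.6, -1.4]
width: 0.104
```

Run:
```python
from h import *
s=bot.read_state();print(s['time_s'],s['eef_pos'],s['orientation'],s['ft_force'],s['wrist_torque'],s['width'])
```

```text
5.45 [0.61208713 0.14507114 0.06048174] [ 3.13215171 -0.00859536  1.20582847] [-1.27076826  0.5978124  -1.35406051] [ 0.04970264  0.21217619 -0.01038597] 0.10366283927162567
```

Call:
{"op": "play_rows", "data": {"deltas": [[[0, 0, -1.5, 0], [0, 0, -3, 0], [0, 0, -5, 0], [0, 0, -5, 0], [0, 0, -1, 0]]]}}

```text
time_s: 6.08
eef_pos: [0.6112, 0.1442, 0.2241]
orientation: [3.129, -0.01, 1.206]
ft_force: [-0.3, -0.7, -1.1]
width: 0.107
```

Run:
```python
from h import *
s=bot.read_state();print(s['time_s'],s['eef_pos'],s['orientation'],s['ft_force'],s['wrist_torque'],s['width'])
im=bot.get_image('wrist'); cv2.imwrite("pics/w4.png",im[:,:,::-1])
print(plan([.499,-.237,.21],np.pi/2+.056,9))
```

```text
6.075 [0.61116762 0.14416493 0.22411739] [ 3.12922509 -0.00996222  1.20577242] [-0.27813039 -0.67745595 -1.11314302] [ 0.07245512  0.0388853  -0.02627075] 0.10701664397396557
[[-4.4, 0.35, 0.15, -0.047], [-4.41, 0.14, 0.15, -0.047], [-4.41, -0.06, 0.15, -0.047], [-4.41, -0.27, 0.15, -0.047], [-4.39, -0.48, 0.15, -0.047], [-4.36, -0.68, 0.15, -0.047], [-4.32, -0.88, 0.15, -0.047], [-4.28, -1.08, 0.15, -0.047], [-4.22, -1.28, 0.15, -0.047]]
```

View pics/w4.png

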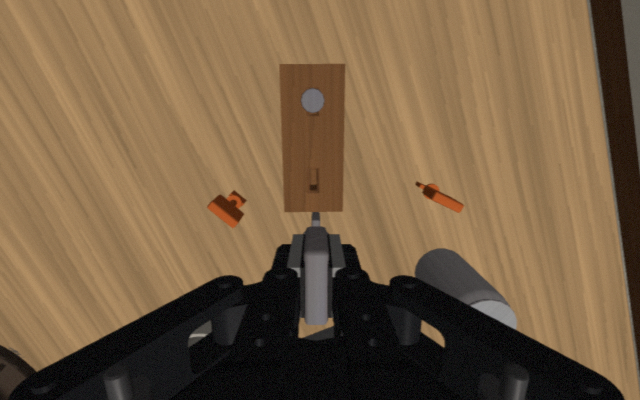

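Call:
{"op": "play_rows", "data": {"deltas": [[[-5.6, 0.4, 0.2, -0.06], [-5.7, 0.15, 0.2, -0.06], [-5.7, -0.2, 0.2, -0.06], [-5.65, -0.5, 0.2, -0.06], [-5.6, -0.8, 0.2, -0.06], [-5.5, -1.1, 0.2, -0.06], [-4.8, -1.4, 0.2, -0.06], [-0.6, -0.2, 0, 0]]]}}

```text
time_s: 7.12
eef_pos: [0.4994, -0.247, 0.2013]
orientation: [3.13, -0.006, 1.643]
ft_force: [-0.1, -0.7, -0.9]
width: 0.107
```

Run:
```python
from h import *
im=bot.get_image('wrist')
s=bot.read_state();print(s['time_s'],s['eef_pos'],s['orientation'],s['ft_force'],s['joint_vel'])
p=cam('wrist')
im=bot.get_image('wrist'); cv2.imwrite("pics/w5.png",im[:,:,::-1])
print(p['eye'],p['rotation'])
for l in ['keyhole','key_tip','key_bow','bolt_end']: print(l,bot.landmark_of('wrist',l))
```

```text
7.175 [ 0.49952112 -0.24635741  0.20126629] [ 3.13036715 -0.00594222  1.64221654] [ 0.43267957  0.03336093 -1.05130843] [ 0.05154879 -0.00943617  0.00720076  0.00766653  0.00375427  0.04969867]
[ 0.49400741 -0.17934182  0.34516869] [-0.26317182 -0.01056273  0.07296949]
keyhole [{'at': [319.4, 123.1], 'p': 0.85}]
key_tip [{'at': [311.1, 224.1], 'p': 0.72}]
key_bow [{'at': [315.6, 271.4], 'p': 0.91}]
bolt_end []
```

View pics/w5.png

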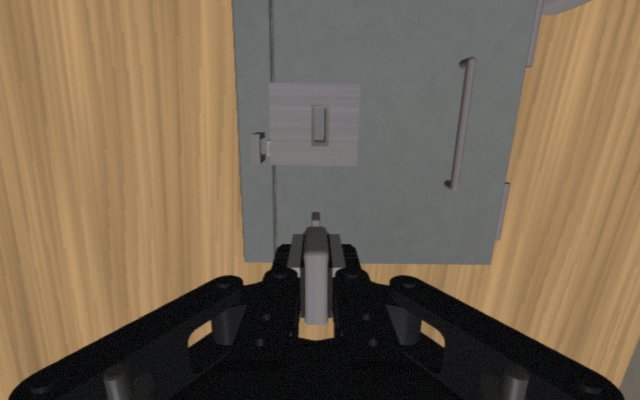

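```bash
cat >> h.py <<'E'
# key tip in the tool frame, from grasp moment
Tg=R.from_euler('xyz',[3.13215171,-0.00859536,1.20582847]).as_matrix(); Pg=np.array([0.61208713,0.14507114,0.06048174])
E
python3 - <<'E'
from h import *
s=bot.read_state(); p=cam('wrist'); im=cv2.imread('pics/w5.png')
c=[onz(p,uv,.13) for uv in [(269,83),(360,84),(357,166),(271,165)]]
for x in c: print(x)
d=c[0]+c[1]-c[2]-c[3]; e=c[1]+c[2]-c[0]-c[3]
print('yaw',np.arctan2(-d[0],d[1]),np.arctan2(e[1],e[0]),np.linalg.norm(d)/2,np.linalg.norm(e)/2,'C',np.mean(c,0))
print('kh',onz(p,(319.5,125),.13))
M=R.from_euler('xyz',s['orientation']).as_matrix()
for slot in ([.6117,.1443,.019],[.6121,.1451,.019]):
    k=Tg.T@(np.array(slot)-Pg); tip=s['eef_pos']+M@k; print('tipTool',k,'tip',tip,tip-s['eef_pos'],proj(p,tip))
    for o in (.01,-.01): print(proj(p,tip+M@np.array([o,0,0])))
a=np.hstack([cv2.resize(im[75:275,220:390],None,fx=3,fy=3,interpolation=cv2.INTER_CUBIC)]); cv2.imwrite('pics/w5z.png',a)
E
```

```text
[ 0.46550613 -0.15870302  0.13      ]
[ 0.52525632 -0.15467     0.13      ]
[ 0.52934243 -0.20902147  0.13      ]
[ 0.46893007 -0.21283737  0.13      ]
yaw 0.06911581729672048 0.06522647266835428 0.05437272940085926 0.060209306483103006 C [ 0.49725874 -0.18380797  0.13      ]
kh [ 0.50072186 -0.1829586   0.13      ]
tipTool [-0.00121504 -0.00047793  0.04147016] tip [ 0.50122377 -0.24416687  0.16061971] [ 0.00010811 -0.00097213 -0.04147918] [313.73437902 225.16932626]
[313.73003952 210.18949899]
[313.73860281 239.74970026]
tipTool [-0.00032499 -0.00038989  0.04147865] tip [ 0.50124478 -0.2432727   0.16061742] [ 1.29121398e-04 -7.79565208e-05 -4.14814778e-02] [313.87263411 223.84807767]
[313.87018558 208.83247553]
[313.87501726 238.46281327]
```

View pics/w5z.png

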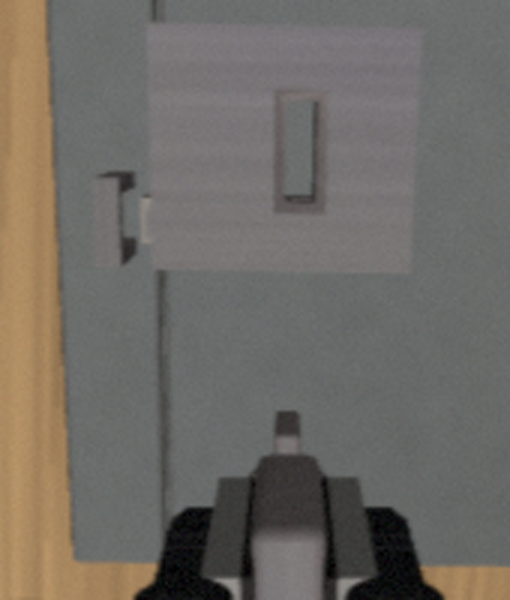

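Run:
```python
from h import *
s=bot.read_state(); p=cam('wrist')
M=R.from_euler('xyz',s['orientation']).as_matrix()
kh=onz(p,(319.8,125.4),.13)
f=onz(p,(315.7,211.7),.1606); tip=f-M@[.01,0,0]
print(kh,tip,tip-s['eef_pos'])
yaw=np.pi/2+.066
d=(kh-tip)[:2]; print(d)
print(plan(s['eef_pos']+np.array([d[0],d[1],.1845-s['eef_pos'][2]]),yaw,3))
# side/top check
t=cam('top');si=cam('side')
print(proj(t,kh),proj(si,kh))
```

```text
[ 0.50094668 -0.18320747  0.13      ] [ 0.50253579 -0.24509256  0.16054273] [ 0.00142013 -0.00189782 -0.04155616]
[-0.00158911  0.06188509]
[[2.06, 0.1, 0.59, 0.003], [2.06, 0.1, 0.59, 0.003], [2.06, 0.09, 0.59, 0.003]]
[394.08523791 230.75910338] [353.81420894 152.37247414]
```

Call:
{"op": "play_rows", "data": {"deltas": [[[2.4, 0.1, 0.3, 0.005], [2.2, 0.1, 0.8, 0.005], [1.6, 0.1, 0.8, 0], [0, 0, 0.2, 0]]]}}

```text
time_s: 7.92
eef_pos: [0.5013, -0.1758, 0.1813]
orientation: [3.128, -0.005, 1.641]
ft_force: [0.7, -0.4, -0.4]
width: 0.106
```

Run:
```python
from h import *
im=bot.get_image('wrist')
s=bot.read_state();print(s['time_s'],s['eef_pos'],s['orientation'],s['ft_force'])
p=cam('wrist')
im=bot.get_image('wrist'); cv2.imwrite("pics/w6.png",im[:,:,::-1])
cv2.imwrite('pics/w6z.png',cv2.resize(im[120:300,230:410,::-1],None,fx=3,fy=3,interpolation=cv2.INTER_CUBIC))
im=bot.get_image('side');cv2.imwrite('pics/s6z.png',cv2.resize(im[80:220,270:430,::-1],None,fx=4,fy=4,interpolation=cv2.INTER_CUBIC))
tip=s['eef_pos']+np.array([.0014,-.0019,-.0415]);kh=np.array([.50095,-.18321,.13]);print(tip-kh)
```

```text
7.975 [ 0.50147645 -0.17637717  0.18124759] [ 3.12789656 -0.00511986  1.6401588 ] [-0.41818702  0.7066607  -1.90844033]
[0.00192645 0.00493283 0.00974759]
```

View pics/w6z.png

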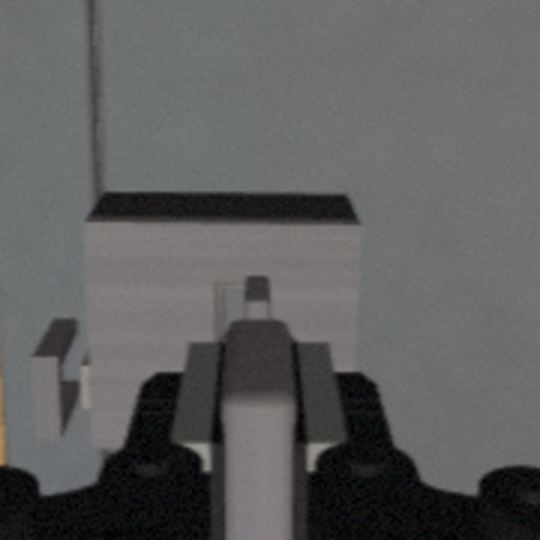

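View pics/s6z.png

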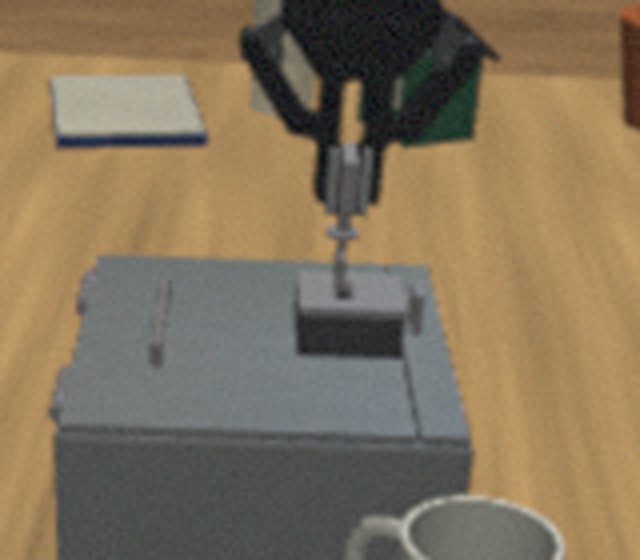

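Run:
```python
from h import *
s=bot.read_state(); p=cam('wrist')
M=R.from_euler('xyz',s['orientation']).as_matrix()
Rz=R.from_euler('z',.066).as_matrix()
c=onz(p,(301.3,214),.13); print('kh from corner',c+Rz@[.006,-.0137,0])
c=[onz(p,uv,.13) for uv in [(230+86/3,120+220/3),(230+361/3,120+223/3)]]; print(c, 'case ctr from top corners',np.mean(c,0)+Rz@[0,-.027,0])
tip=onz(p,(315.7,212.3),.1397)-M@[.01,0,0]; print(tip)
```

```text
kh from corner [ 0.50029889 -0.18824143  0.13      ]
[array([ 0.46491373, -0.16264457,  0.13      ]), array([ 0.52463939, -0.15937689,  0.13      ])] case ctr from top corners [ 0.49655726 -0.18795194  0.13      ]
[ 0.50320946 -0.18002355  0.13965298]
```

Run:
```python
from h import *
s=bot.read_state();print(s['time_s'],s['eef_pos'],s['orientation'],s['joint_vel'])
p=cam('wrist');print(p['eye'],p['rotation'])
im=bot.get_image('wrist'); 
s=bot.read_state();print(s['time_s'],s['eef_pos'],s['orientation'],s['joint_vel'])
cv2.imwrite('pics/w7z.png',cv2.resize(im[170:270,250:370,::-1],None,fx=6,fy=6,interpolation=cv2.INTER_CUBIC))
```

```text
8.075 [ 0.50167769 -0.17751718  0.18174924] [ 3.12728303 -0.0047018   1.63878357] [-0.01057173 -0.00255538 -0.0058752  -0.00029835  0.00291378 -0.00032103]
[ 0.49593764 -0.11035021  0.32555595] [-0.26439329 -0.013627    0.06944513]
8.125 [ 0.50170569 -0.17778298  0.18182922] [ 3.12713458 -0.00463167  1.63825071] [-0.00615448 -0.00197868  0.00071045  0.00046323  0.0004959   0.00273597]
```

View pics/w7z.png

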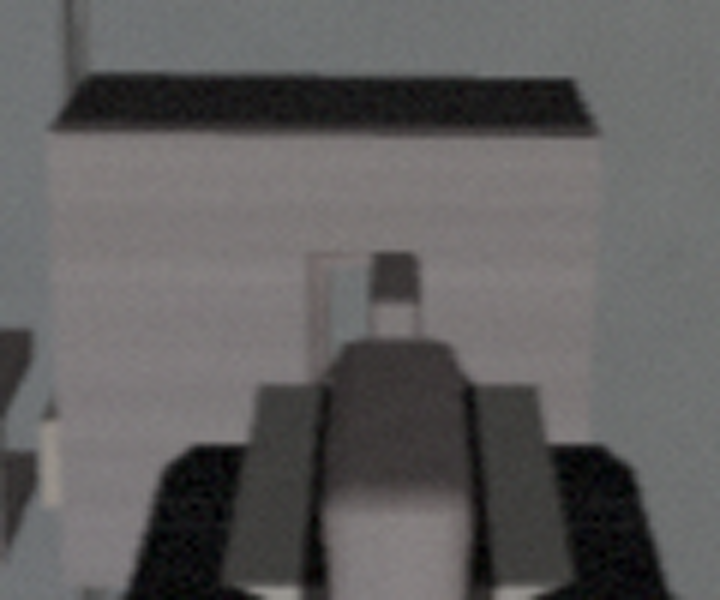

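Run:
```python
from h import *
s=bot.read_state(); p=cam('wrist')
M=R.from_euler('xyz',s['orientation']).as_matrix()
Rz=R.from_euler('z',.066).as_matrix()
kh=onz(p,(301.2,212.3),.13)+Rz@[.006,-.0137,0]
kc=np.mean([onz(p,uv,.13) for uv in [(250+50/6,170+131/6),(250+601/6,170+134/6)]],0)+Rz@[0,-.027,0]
zt=s['eef_pos'][2]-.0415
tip=onz(p,(315.8,212.2),zt)-M@[.01,0,0]; print(kh,kc,tip,tip-s['eef_pos']); d=kh-tip;print(d)
print(M.T@[d[0],d[1],0])
t=cam('top');si=cam('side'); print(proj(t,kh),proj(si,kh))
```

```text
[ 0.50018358 -0.18736342  0.13      ] [ 0.49634526 -0.18708165  0.13      ] [ 0.50326368 -0.18005763  0.1402829 ] [ 0.00155799 -0.00227465 -0.04154632]
[-0.00308011 -0.00730579 -0.0102829 ]
[-7.08149489e-03 -3.56468882e-03 -8.43449190e-05]
[396.05565008 231.10213441] [354.16204038 151.67630471]
```

Call:
{"op": "play_rows", "data": {"deltas": [[[-0.6, -0.3, 0.3, 0], [0, 0, 0, 0]]]}}

```text
time_s: 8.38
eef_pos: [0.4992, -0.1855, 0.1789]
orientation: [3.127, -0.004, 1.637]
ft_force: [-0.2, 0.6, -0.7]
width: 0.106
```

Run:
```python
from h import *
im=bot.get_image('wrist')
s=bot.read_state();print(s['time_s'],s['eef_pos'],s['orientation'],s['joint_vel'])
p=cam('wrist')
im=bot.get_image('wrist'); 
cv2.imwrite('pics/w8z.png',cv2.resize(im[170:270,250:370,::-1],None,fx=6,fy=6,interpolation=cv2.INTER_CUBIC))
im=bot.get_image('side');cv2.imwrite('pics/s8z.png',cv2.resize(im[120:180,320:400,::-1],None,fx=8,fy=8,interpolation=cv2.INTER_CUBIC))
```

```text
8.425 [ 0.49934051 -0.18531595  0.17896902] [ 3.12631108 -0.00410623  1.63727398] [ 0.00858181 -0.00235144  0.00024699  0.0003436   0.00226414  0.00442662]
```

View pics/w8z.png

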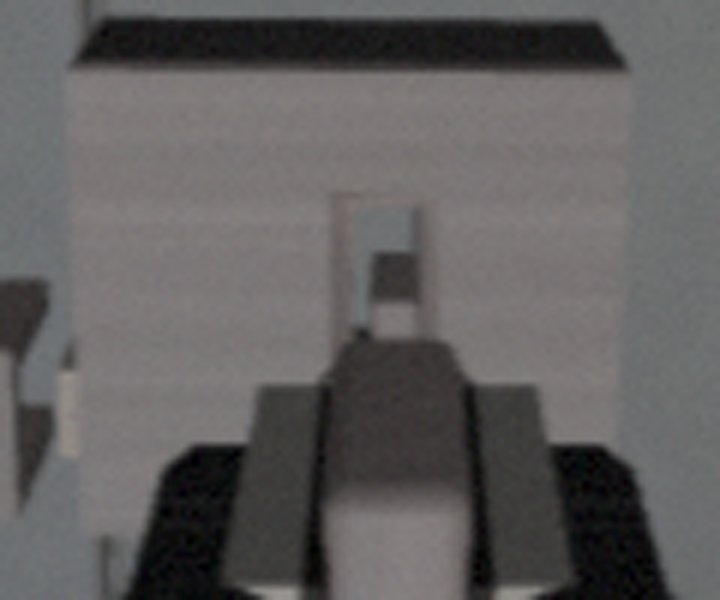

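View pics/s8z.png

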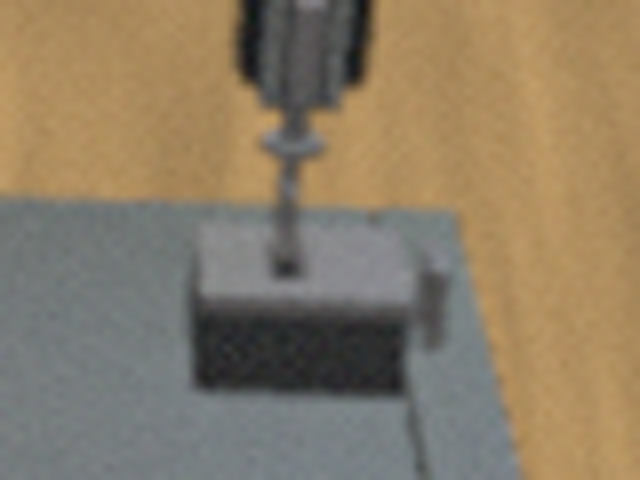

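Run:
```python
from h import *
s=bot.read_state(); p=cam('wrist');print(s['eef_pos'],s['joint_vel'][0])
M=R.from_euler('xyz',s['orientation']).as_matrix()
Rz=R.from_euler('z',.066).as_matrix()
kh=onz(p,(250+384/6,170+193/6),.13)+Rz@[0,-.0137,0]
kh2=onz(p,(250+384/6,170+204/6),.13)+Rz@[0,-.0122,0]
zt=s['eef_pos'][2]-.0415
tip=onz(p,(315.8,212.2),zt)-M@[.01,0,0]; d=kh-tip
print(kh,kh2,tip,d,M.T@[d[0],d[1],0])
c=[onz(p,(250+a/6,170+b/6),.13) for a,b in [(70,68),(628,72)]]; e=c[1]-c[0]; print(np.arctan2(e[1],e[0]),np.linalg.norm(e))
```

```text
[ 0.49942368 -0.18492543  0.17903688] 0.005528104320372847
[ 0.49989679 -0.18657974  0.13      ] [ 0.49988053 -0.18631968  0.13      ] [ 0.50101772 -0.18720731  0.13749501] [-0.00112093  0.00062757 -0.00749501] [ 7.00999748e-04 -1.07645198e-03 -1.35494892e-05]
0.05781916693985326 0.05923080847048558
```

Call:
{"op": "play_rows", "data": {"deltas": [[[0.06, -0.1, 0.4, 0], [0, 0, 0.6, 0], [0, 0, 0.5, 0]]]}}

```text
time_s: 8.9
eef_pos: [0.4987, -0.1843, 0.1633]
orientation: [3.126, -0.004, 1.638]
ft_force: [-0.6, 0.4, -0.5]
width: 0.111
```

Run:
```python
from h import *
s=bot.read_state();print(s['time_s'],s['eef_pos'],s['orientation'],s['ft_force'],s['wrist_torque'])
im=bot.get_image('wrist'); 
cv2.imwrite('pics/w9z.png',cv2.resize(im[150:270,240:380,::-1],None,fx=5,fy=5,interpolation=cv2.INTER_CUBIC))
```

```text
8.9 [ 0.49869512 -0.18427422  0.16334184] [ 3.12576021 -0.00393057  1.63764593] [-0.59871269  0.35991647 -0.53373222] [-0.03798186  0.03122418 -0.00297047]
```

View pics/w9z.png

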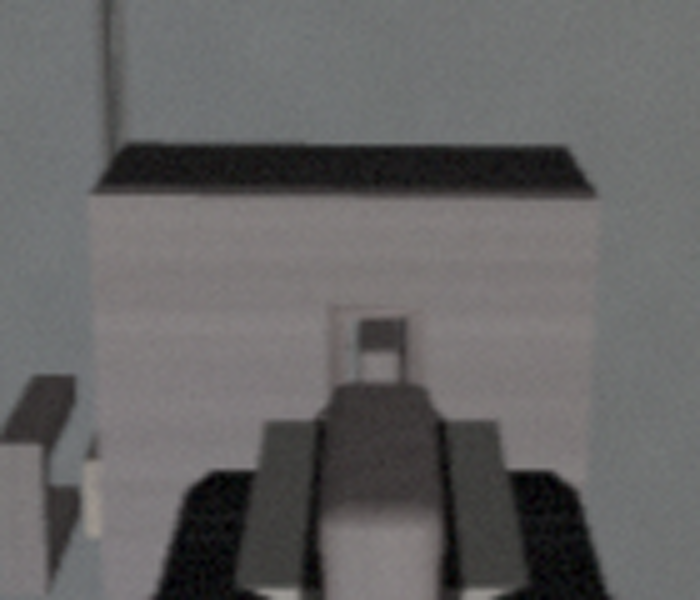

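Call:
{"op": "play_rows", "data": {"deltas": [[[0, -0.03, 0.8, 0], [0, 0, 0.7, 0], [0, 0, 0.3, 0]]]}}

```text
time_s: 9.32
eef_pos: [0.4986, -0.1841, 0.1445]
orientation: [3.126, -0.004, 1.638]
ft_force: [-17.1, 7.2, 74.2]
width: 0.112
```

Run:
```python
from h import *
s=bot.read_state();print(s['time_s'],s['eef_pos'],s['orientation'],s['ft_force'],s['wrist_torque'])
im=bot.get_image('wrist'); 
cv2.imwrite('pics/w10z.png',cv2.resize(im[150:270,240:380,::-1],None,fx=5,fy=5,interpolation=cv2.INTER_CUBIC))
im=bot.get_image('side');cv2.imwrite('pics/s10z.png',cv2.resize(im[120:180,320:400,::-1],None,fx=8,fy=8,interpolation=cv2.INTER_CUBIC))
```

```text
9.325 [ 0.49863169 -0.18410457  0.14447967] [ 3.12607977 -0.00406666  1.63782609] [-17.09938788   7.16371169  74.24235079] [ 1.24059616e+00  3.21603513e+00 -1.95542299e-03]
```

View pics/w10z.png

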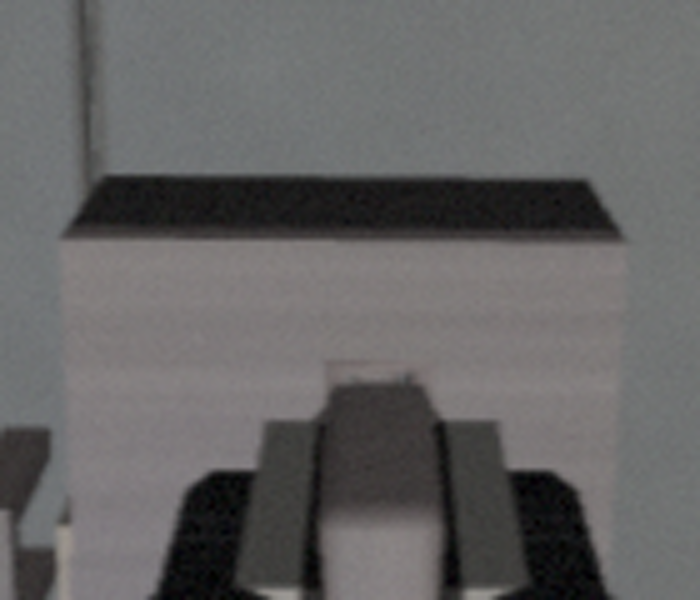

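View pics/s10z.png

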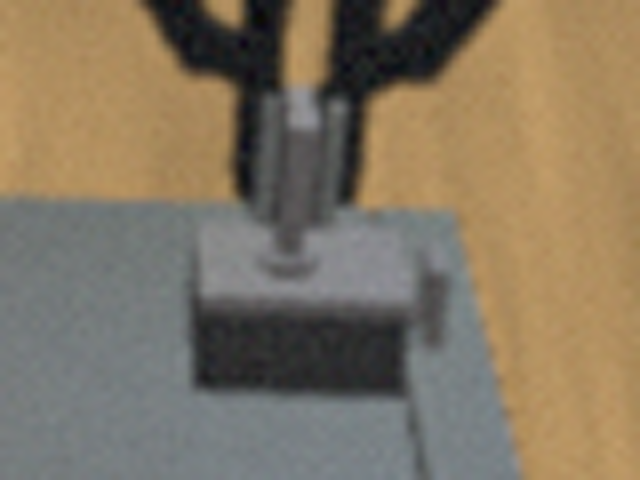

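Call:
{"op": "play_rows", "data": {"deltas": [[[0, -0.02, -0.04, 0]]]}}

```text
time_s: 9.55
eef_pos: [0.4983, -0.184, 0.1453]
orientation: [3.126, -0.004, 1.638]
ft_force: [-0.0, -0.5, -0.3]
width: 0.105
```

Run:
```python
from h import *
s=bot.read_state();print(s['time_s'],s['eef_pos'],s['orientation'],s['ft_force'],s['wrist_torque'],s['q'][5])
```

```text
9.55 [ 0.49826394 -0.18402844  0.14534563] [ 3.1258719  -0.003996    1.63783124] [-0.00595729 -0.49684382 -0.27399496] [ 0.02291492 -0.05113587 -0.0431269 ] -0.4972071589918797
```

Call:
{"op": "play_rows", "data": {"deltas": [[[0, 0.02, 0, 0.17], [0, 0.02, 0, 0.17], [0, 0.02, 0, 0.17]]]}}

```text
time_s: 9.93
eef_pos: [0.4997, -0.1844, 0.1452]
orientation: [3.128, -0.011, 1.114]
ft_force: [1.1, -0.1, 1.3]
width: 0.109
```

Run:
```python
from h import *
s=bot.read_state();print(s['time_s'],s['eef_pos'],s['orientation'],s['ft_force'],s['wrist_torque'],s['q'][5],s['width'])
M=R.from_euler('xyz',s['orientation']).as_matrix();print(M.T@s['ft_force'])
```

```text
9.925 [ 0.49969733 -0.1844063   0.14517653] [ 3.1283086  -0.01142379  1.11399936] [ 1.08986278 -0.0554791   1.3013974 ] [-0.08421765 -0.15534385  0.02153469] 0.027043273277182544 0.10927794340773866
[ 0.44575966  1.01972185 -1.28295739]
```

Turned 0.52 rad with tiny forces. Continue to 1.4.

Call:
{"op": "play_rows", "data": {"deltas": [[[0, 0.02, 0, 0.17], [0, 0.02, 0, 0.17], [0, 0.02, 0, 0.17], [0, 0.02, 0, 0.17]]]}}

```text
time_s: 10.42
eef_pos: [0.5014, -0.1858, 0.145]
orientation: [3.137, -0.018, 0.411]
ft_force: [-0.7, -1.7, 3.2]
width: 0.107
```

Run:
```python
from h import *
s=bot.read_state();print(s['time_s'],s['eef_pos'],s['orientation'],s['ft_force'],s['wrist_torque'],s['q'][5],s['width'])
M=R.from_euler('xyz',s['orientation']).as_matrix();print(M.T@s['ft_force'], 1.638-s['orientation'][2])
```

```text
10.425 [ 0.5013521  -0.18581128  0.14502154] [ 3.13676733 -0.01830961  0.41136036] [-0.74074687 -1.66083965  3.2403933 ] [-0.48352476  0.20883974  0.0691238 ] 0.7296285087715556 0.10702395978171439
[-1.28349758  1.24183377 -3.25848521] 1.2266396442304666
```

Call:
{"op": "play_rows", "data": {"deltas": [[[0, 0, 0, 0.15], [0, 0, 0, 0.1]]]}}

```text
time_s: 10.68
eef_pos: [0.5016, -0.1866, 0.145]
orientation: [3.14, -0.019, 0.152]
ft_force: [-2.4, -2.9, 3.0]
width: 0.108
```

Run:
```python
from h import *
s=bot.read_state();print(s['time_s'],s['eef_pos'],s['orientation'],s['ft_force'],s['wrist_torque'],s['q'][5],s['width'])
print(1.638-s['orientation'][2])
im=bot.get_image('wrist');cv2.imwrite('pics/w11.png',im[:,:,::-1])
im=bot.get_image('top');cv2.imwrite('pics/t11z.png',cv2.resize(im[190:280,340:460,::-1],None,fx=6,fy=6,interpolation=cv2.INTER_CUBIC))
s=bot.read_state();print(s['orientation'],s['wrist_torque'])
```

```text
10.675 [ 0.50156638 -0.18657623  0.14497528] [ 3.1404977  -0.01911588  0.15196815] [-2.39834718 -2.90128112  3.04571878] [-0.52046562  0.50030752  0.1442273 ] 0.9893262428833978 0.1075575281889739
1.4860318514364719
[ 3.14048817 -0.01913909  0.15474043] [-0.66620901  0.34060365  0.07360398]
```

View pics/w11.png

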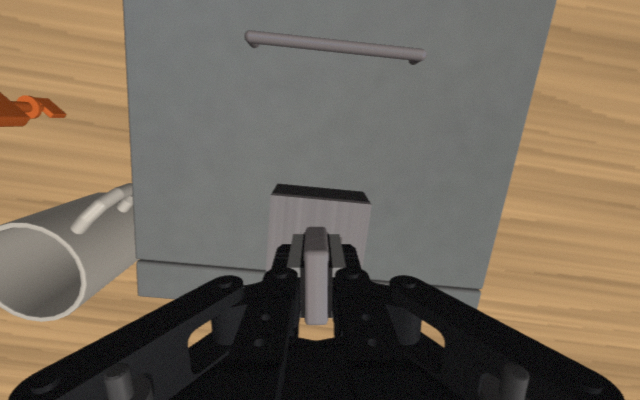

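View pics/t11z.png

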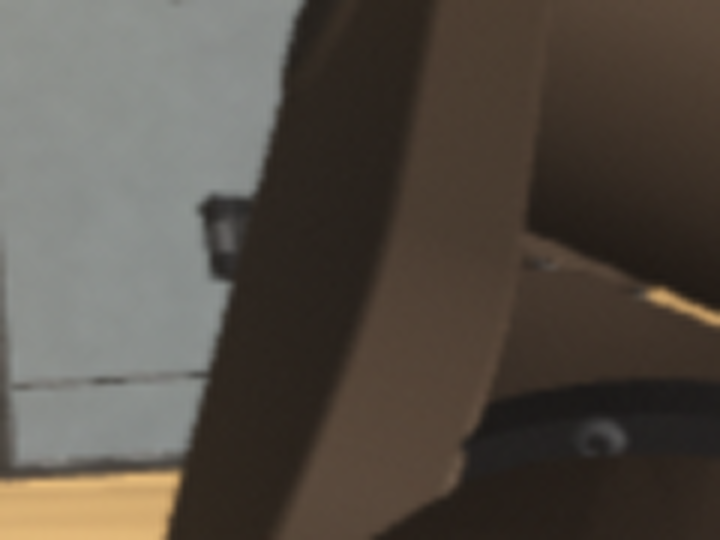

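Call:
{"op": "play_rows", "data": {"deltas": [[[0, 0, 0, 0.1]]]}}

```text
time_s: 10.9
eef_pos: [0.5016, -0.1868, 0.145]
orientation: [-3.141, -0.019, 0.056]
ft_force: [-2.5, -2.4, 4.8]
width: 0.106
```

Run:
```python
from h import *
s=bot.read_state();print(s['time_s'],s['eef_pos'],s['orientation'],s['ft_force'],s['wrist_torque'],s['q'][5],s['width'])
print(1.638-s['orientation'][2])
```

```text
10.9 [ 0.5015625  -0.18678621  0.14501578] [-3.14123821 -0.0191318   0.05647796] [-2.46351658 -2.40756304  4.81109416] [-0.63670923  0.46542889  0.49710053] 1.0850347483983185 0.10632990625575625
1.581522037974684
```

Call:
{"op": "play_rows", "data": {"deltas": [[[0, 0, 0, -0.17], [0, -0.02, 0, -0.17], [0, -0.02, 0, -0.17], [0, -0.02, 0, -0.17], [0, -0.02, 0, -0.17]]]}}

```text
time_s: 11.52
eef_pos: [0.5009, -0.185, 0.1449]
orientation: [3.129, -0.013, 0.944]
ft_force: [-1.5, 1.0, 6.0]
width: 0.11
```

Run:
```python
from h import *
s=bot.read_state();print(s['time_s'],s['eef_pos'],s['orientation'],s['ft_force'],s['wrist_torque'],s['width'])
print(1.638-s['orientation'][2],plan([.4983,-.184,.1453],1.638,4))
im=bot.get_image('side');cv2.imwrite('pics/s12z.png',cv2.resize(im[120:180,320:400,::-1],None,fx=8,fy=8,interpolation=cv2.INTER_CUBIC))
```

```text
11.525 [ 0.50087905 -0.18503716  0.14494523] [ 3.12851889 -0.01328477  0.94383747] [-1.45235538  0.95724882  5.99568986] [ 0.17941477  0.36188663 -0.04628677] 0.10958748759674135
0.6941625266334794 [[-0.02, -0.07, -0.01, -0.174], [-0.0, -0.07, -0.01, -0.174], [0.01, -0.07, -0.01, -0.174], [0.02, -0.07, -0.01, -0.174]]
```

View pics/s12z.png

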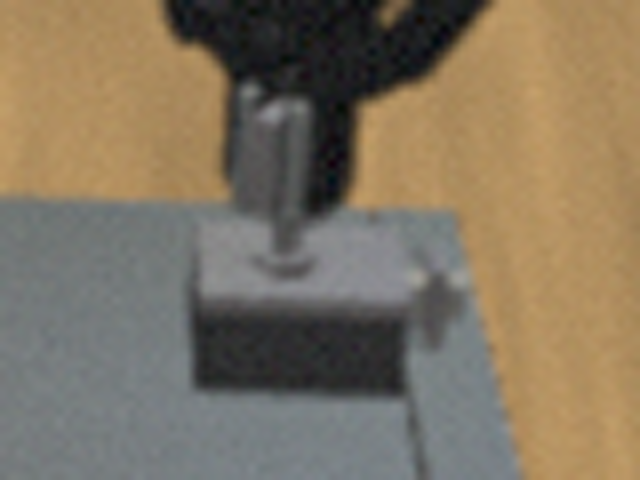

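Call:
{"op": "play_rows", "data": {"deltas": [[[0, -0.04, 0, -0.17], [0, -0.04, 0, -0.17], [0, -0.04, 0, -0.17], [0, -0.04, 0, -0.1]]]}}

```text
time_s: 12.08
eef_pos: [0.4996, -0.1837, 0.145]
orientation: [3.123, -0.004, 1.595]
ft_force: [-0.2, 0.7, 4.2]
width: 0.106
```

Run:
```python
from h import *
s=bot.read_state();print(s['time_s'],s['eef_pos'],s['orientation'],s['ft_force'],s['wrist_torque'],s['width'],s['joint_vel'][5])
print(1.638-s['orientation'][2],plan([.4983,-.184,.1453],1.638,1))
```

```text
12.075 [ 0.49960055 -0.18369036  0.14496914] [ 3.12273887 -0.00368268  1.59452095] [-0.23699462  0.71468654  4.22416384] [ 0.03432949  0.07813669 -0.02337293] 0.10643688154637282 -0.8372034217622134
0.043479049740306586 [[-0.03, -0.13, -0.03, -0.043]]
```

Call:
{"op": "play_rows", "data": {"deltas": [[[0, -0.03, 0, 0]]]}}

```text
time_s: 12.2
eef_pos: [0.4996, -0.1837, 0.145]
orientation: [3.122, -0.004, 1.597]
ft_force: [0.6, 0.4, 1.9]
width: 0.109
```

Run:
```python
from h import *
im=bot.get_image('wrist');cv2.imwrite('pics/w13z.png',cv2.resize(im[150:340,200:440,::-1],None,fx=3,fy=3,interpolation=cv2.INTER_CUBIC))
s=bot.read_state();print(s['time_s'],s['eef_pos'],s['orientation'],s['ft_force'],s['wrist_torque'],s['width'],s['joint_vel'][5])
```

```text
12.25 [ 0.49949329 -0.18370154  0.14496219] [ 3.12234191 -0.00358757  1.59467099] [ 0.86003071 -0.53492546  2.0944687 ] [-0.00429742 -0.05574964  0.01277595] 0.10800885622951123 0.036690101384430525
```

View pics/w13z.png

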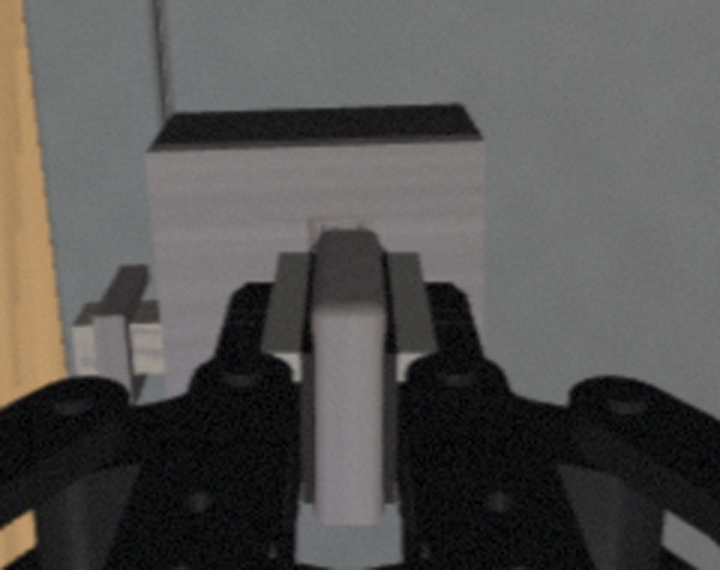

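Call:
{"op": "play_rows", "data": {"deltas": [[[0, -0.07, 0, -0.043], [0, 0, -0.3, 0], [0, 0, -0.5, 0]]]}}

```text
time_s: 12.62
eef_pos: [0.4986, -0.1837, 0.1528]
orientation: [3.123, -0.003, 1.634]
ft_force: [-0.4, -2.8, -3.0]
width: 0.109
```

Run:
```python
from h import *
s=bot.read_state();print(s['time_s'],s['eef_pos'],s['orientation'],s['ft_force'],s['wrist_torque'],s['width'],s['joint_vel'][5])
```

```text
12.625 [ 0.49857565 -0.18373564  0.15280392] [ 3.12266963e+00 -3.03579663e-03  1.63392115e+00] [-0.40859011 -2.80654656 -3.03846413] [-0.69239978 -0.04987279  0.00488231] 0.10938827846659042 0.006772117852881165
```

Call:
{"op": "play_rows", "data": {"deltas": [[[0, 0, -0.8, 0], [0, 0, -1, 0], [0, 0, -2, 0], [0, 0, -2.5, 0]]]}}

```text
time_s: 13.12
eef_pos: [0.4965, -0.1835, 0.2182]
orientation: [3.125, -0.005, 1.631]
ft_force: [0.1, -0.6, -0.7]
width: 0.109
```

Run:
```python
from h import *
s=bot.read_state();print(s['time_s'],s['eef_pos'],s['orientation'],s['ft_force'],s['wrist_torque'],s['width'],s['joint_vel'][5])
im=bot.get_image('wrist');cv2.imwrite('pics/w14.png',im[:,:,::-1])
print(plan([.6121+.0187,.1451+.0502,.215],1.2058,8))
```

```text
13.125 [ 0.49646981 -0.18350879  0.21822793] [ 3.12477766 -0.00453118  1.63149178] [ 0.13011286 -0.55920667 -0.66875024] [-0.06275052  0.00768463 -0.07440167] 0.10894356174567733 0.0069150759846816024
[[4.63, 1.95, 0.08, 0.053], [4.73, 1.7, 0.08, 0.053], [4.81, 1.44, 0.08, 0.053], [4.88, 1.18, 0.08, 0.053], [4.94, 0.92, 0.08, 0.053], [4.98, 0.66, 0.08, 0.053], [5.01, 0.39, 0.08, 0.053], [5.02, 0.13, 0.08, 0.053]]
```

View pics/w14.png

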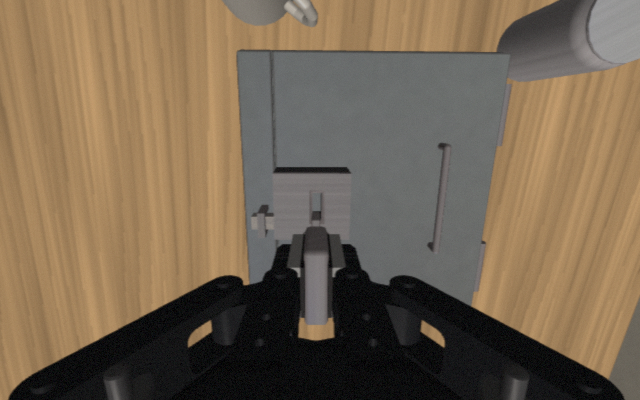

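Run:
```python
from h import *
print(plan([.5943,.0984,.205],1.2058,6))
```

```text
[[4.6, 1.89, 0.27, 0.071], [4.72, 1.56, 0.27, 0.071], [4.82, 1.22, 0.27, 0.071], [4.9, 0.87, 0.27, 0.071], [4.95, 0.53, 0.27, 0.071], [4.97, 0.17, 0.27, 0.071]]
```

Call:
{"op": "play_rows", "data": {"deltas": [[[4.6, 1.9, 0.1, 0.071], [4.7, 1.55, 0.1, 0.071], [4.8, 1.2, 0.2, 0.071], [4.9, 0.85, 0.3, 0.071], [4.9, 0.5, 0.3, 0.071], [3.6, 0.15, 0.3, 0.06], [0, 0, 0, 0]]]}}

```text
time_s: 14.05
eef_pos: [0.5948, 0.0928, 0.2164]
orientation: [3.119, -0.014, 1.198]
ft_force: [0.0, -0.9, -0.3]
width: 0.106
```

Run:
```python
from h import *
for i in range(3): bot.get_image('wrist')
s=bot.read_state();print(s['time_s'],s['eef_pos'],s['orientation'],s['ft_force'],s['joint_vel'])
p=cam('wrist')
im=bot.get_image('wrist');cv2.imwrite('pics/w15.png',im[:,:,::-1])
cv2.imwrite('pics/w15z.png',cv2.resize(im[60:260,220:400,::-1],None,fx=3,fy=3,interpolation=cv2.INTER_CUBIC))
M=R.from_euler('xyz',s['orientation']).as_matrix()
k=Tg.T@(np.array([.6117,.1443,.019])-Pg); tip=s['eef_pos']+M@k
print('tip',tip,proj(p,tip+M@[.01,0,0]),'slot',proj(p,[.6117,.1443,.045]),proj(p,[.6121,.1451,.045]))
```

```text
14.2 [0.59408893 0.08993395 0.21647508] [ 3.11906042 -0.01281849  1.19710656] [ 0.04550593  0.41531658 -0.16020636] [-0.01507297 -0.00514364  0.00407316 -0.00119595 -0.00322044  0.00091331]
tip [0.59426449 0.08913109 0.1749925 ] [314.32094208 210.59353703] slot [308.19470378 126.21981894] [308.2709867  125.30124636]
```

View pics/w15z.png

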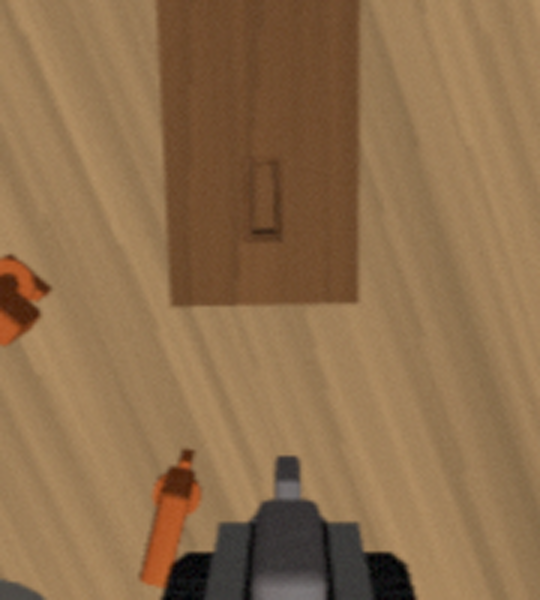

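Run:
```python
from h import *
s=bot.read_state(); p=cam('wrist');print(s['eef_pos'],s['orientation'])
M=R.from_euler('xyz',s['orientation']).as_matrix()
sl=onz(p,(308.2,126.7),.045); tip=onz(p,(316,212.7),.175)-M@[.01,0,0]
d=sl-tip; print(sl,tip,tip-s['eef_pos'],d)
tgt=s['eef_pos']+[d[0],d[1],0]; tgt[2]=.045+.0415+.008; print(tgt,'ref',[.6121,.1451])
print(plan(tgt,1.2080,4))
```

```text
[0.59415236 0.08954031 0.21651451] [ 3.11889592 -0.01285023  1.19642938]
[0.61160428 0.14345147 0.045     ] [0.59474654 0.08700701 0.1748715 ] [ 0.00059419 -0.0025333  -0.04164301] [ 0.01685774  0.05644446 -0.1298715 ]
[0.61101009 0.14598477 0.0945    ] ref [0.6121, 0.1451]
[[1.47, -0.12, 3.05, -0.003], [1.47, -0.12, 3.05, -0.003], [1.47, -0.12, 3.05, -0.003], [1.47, -0.11, 3.05, -0.003]]
```

Call:
{"op": "play_rows", "data": {"deltas": [[[1.8, -0.12, 1.5, -0.006], [1.6, -0.12, 3.2, -0.006], [1.2, -0.12, 3.5, 0], [0.7, -0.1, 2.5, 0], [0, 0, 0, 0]]]}}

```text
time_s: 14.88
eef_pos: [0.6126, 0.1413, 0.1055]
orientation: [3.118, -0.013, 1.205]
ft_force: [-0.3, 0.1, -0.3]
width: 0.108
```

Run:
```python
from h import *
for i in range(3): bot.get_image('wrist')
s=bot.read_state();print(s['time_s'],s['eef_pos'],s['orientation'],s['ft_force'],s['joint_vel'])
p=cam('wrist')
im=bot.get_image('wrist')
cv2.imwrite('pics/w16z.png',cv2.resize(im[120:300,220:400,::-1],None,fx=4,fy=4,interpolation=cv2.INTER_CUBIC)[:600])
s=bot.read_state();print(s['eef_pos'])
```

```text
15.025 [0.61429754 0.14099811 0.10846479] [ 3.11458229 -0.01516912  1.20457807] [-0.42957935  0.47818522  0.51497391] [-0.00259758 -0.01465842 -0.00370815  0.00040161 -0.00150489 -0.00053723]
[0.61455297 0.14099405 0.10888148]
```

View pics/w16z.png

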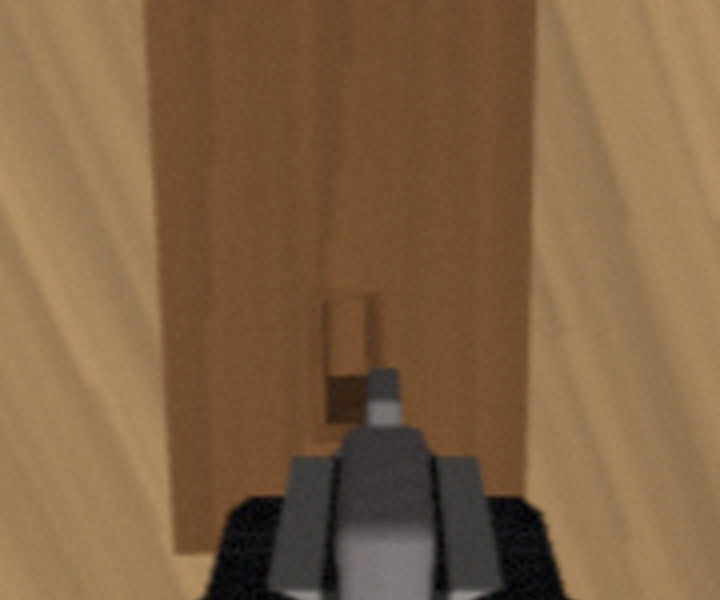

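Run:
```python
from h import *
s=bot.read_state(); p=cam('wrist');print(s['eef_pos'],s['orientation'])
M=R.from_euler('xyz',s['orientation']).as_matrix(); Rz=R.from_euler('z',-.357).as_matrix()
sl=onz(p,(220+351/4,120+295/4),.045)+Rz@[0,-.014,0]; tip=onz(p,(316,212.5),s['eef_pos'][2]-.0415)-M@[.01,0,0]
d=sl-tip; print(sl,tip,tip-s['eef_pos'],d,M.T@[d[0],d[1],0])
k=Tg.T@(np.array([.6117,.1443,.019])-Pg); print('dead-reckoned',s['eef_pos']+M@k)
```

```text
[0.61455297 0.14099405 0.10888148] [ 3.11388356 -0.01559763  1.20450908]
[0.61175069 0.14288422 0.045     ] [0.61545953 0.13860672 0.06722551] [ 0.00090656 -0.00238733 -0.04165597] [-0.00370884  0.0042775  -0.02222551] [ 2.66509793e-03 -4.99403369e-03 -9.68270112e-05]
dead-reckoned [0.61497618 0.14022323 0.06740008]
```

Call:
{"op": "play_rows", "data": {"deltas": [[[0.28, -0.46, 0.8, -0.003], [0, 0, 0.8, 0]]]}}

```text
time_s: 15.32
eef_pos: [0.6128, 0.1453, 0.0942]
orientation: [3.111, -0.017, 1.207]
ft_force: [-0.7, 0.4, -0.6]
width: 0.108
```

Run:
```python
from h import *
for i in range(2): bot.get_image('wrist')
s=bot.read_state();print(s['time_s'],s['eef_pos'],s['orientation'],s['ft_force'],s['joint_vel'])
p=cam('wrist')
im=bot.get_image('wrist')
cv2.imwrite('pics/w17z.png',cv2.resize(im[120:300,220:400,::-1],None,fx=4,fy=4,interpolation=cv2.INTER_CUBIC)[:600])
```

```text
15.425 [0.61241252 0.14512375 0.09344493] [ 3.11203464 -0.01657945  1.20698525] [-0.22153331 -0.07265276 -1.4255073 ] [ 0.00191484 -0.00828697 -0.00881375 -0.00130545  0.0176495  -0.00012607]
```

View pics/w17z.png

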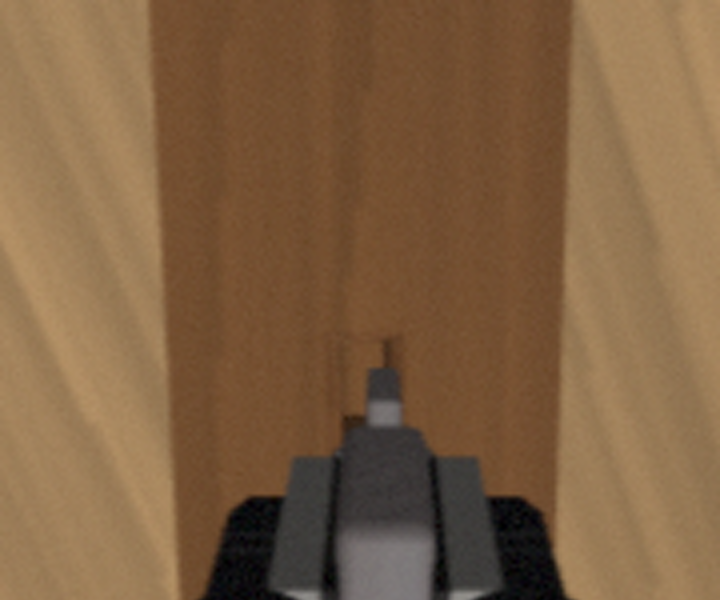

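Run:
```python
from h import *
s=bot.read_state(); p=cam('wrist');print(s['eef_pos'],s['orientation'])
M=R.from_euler('xyz',s['orientation']).as_matrix(); Rz=R.from_euler('z',-.357).as_matrix()
sl=onz(p,(220+369/4,120+336/4),.045)+Rz@[0,-.014,0]; tip=onz(p,(316,212.3),s['eef_pos'][2]-.0415)-M@[.01,0,0]
d=sl-tip; print(sl,tip,d,M.T@[d[0],d[1],0])
# block edges at row v=100+...
a=onz(p,(220+163/4,120+330/4),.045);b=onz(p,(220+567/4,120+330/4),.045);print((a+b)/2,np.linalg.norm(a-b), (a+b)/2-sl)
```

```text
[0.61254709 0.14510108 0.09373304] [ 3.11196955 -0.01659305  1.20689263]
[0.6114348 0.1430583 0.045    ] [0.61363725 0.14285169 0.05206712] [-0.00220245  0.00020661 -0.00706712] [-5.90743385e-04 -2.13053889e-03 -7.29390767e-05]
[0.61623262 0.15729601 0.045     ] 0.06548052483469835 [0.00479782 0.01423771 0.        ]
```

Shift −2 mm in y, then descend.

Call:
{"op": "play_rows", "data": {"deltas": [[[-0.03, -0.19, 0.1, 0], [0, 0, 0.7, 0], [0, 0, 0.6, 0]]]}}

```text
time_s: 15.85
eef_pos: [0.6114, 0.1456, 0.0795]
orientation: [3.111, -0.017, 1.207]
ft_force: [-1.3, 1.0, -0.1]
width: 0.104
```

Run:
```python
from h import *
s=bot.read_state();print(s['time_s'],s['eef_pos'],s['orientation'],s['ft_force'],s['wrist_torque'])
im=bot.get_image('wrist')
cv2.imwrite('pics/w18z.png',cv2.resize(im[120:300,220:400,::-1],None,fx=4,fy=4,interpolation=cv2.INTER_CUBIC)[:600])
```

```text
15.85 [0.6113841  0.14558863 0.07945756] [ 3.11121765 -0.01706631  1.20680652] [-1.28463221  1.03831967 -0.09567326] [0.07543681 0.20159123 0.01937802]
```

View pics/w18z.png

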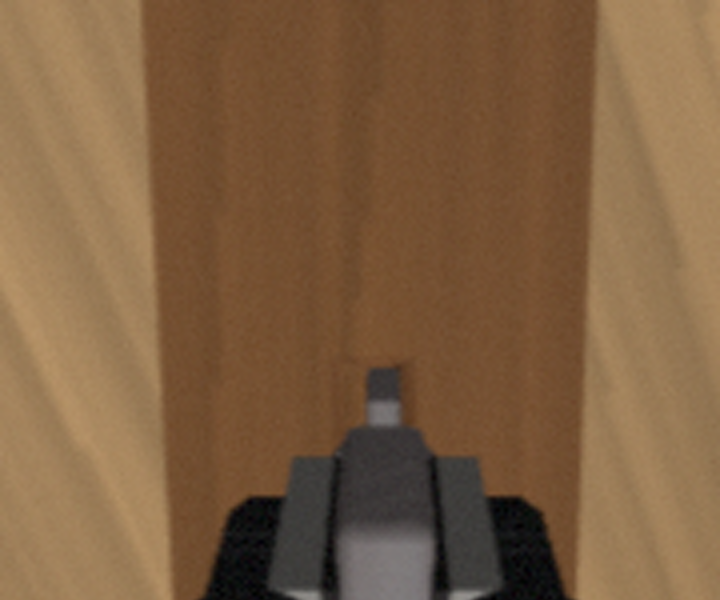

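Call:
{"op": "play_rows", "data": {"deltas": [[[0, 0, 0.8, 0], [0, 0, 0.6, 0], [0, 0, 0.3, 0]]]}}

```text
time_s: 16.27
eef_pos: [0.6114, 0.1456, 0.0601]
orientation: [3.113, -0.016, 1.207]
ft_force: [-0.6, 0.6, 1.1]
width: 0.109
```

Run:
```python
from h import *
s=bot.read_state();print(s['time_s'],s['eef_pos'],s['orientation'],s['ft_force'],s['wrist_torque'])
```

```text
16.275 [0.61140594 0.14555289 0.06011036] [ 3.11259442 -0.01626113  1.2067084 ] [-0.64632757  0.64009895  1.13162727] [ 0.08622439  0.15873328 -0.00305816]
```

Call:
{"op": "play_rows", "data": {"deltas": [[[0, 0, 0.12, 0]]]}}

```text
time_s: 16.4
eef_pos: [0.6117, 0.1456, 0.0597]
orientation: [3.112, -0.017, 1.207]
ft_force: [-10.8, -0.7, 37.1]
width: 0.106
```

Run:
```python
from h import *
s=bot.read_state();print(s['time_s'],s['eef_pos'],s['orientation'],s['ft_force'],s['wrist_torque'])
im=bot.get_image('side');cv2.imwrite('pics/s19z.png',cv2.resize(im[220:340,220:340,::-1],None,fx=5,fy=5,interpolation=cv2.INTER_CUBIC))
```

```text
16.4 [0.61166262 0.14562161 0.05969249] [ 3.11224865 -0.01650674  1.20670758] [-10.78602545  -0.7029728   37.1479802 ] [-0.21197119  1.89343237  0.02187502]
```

View pics/s19z.png

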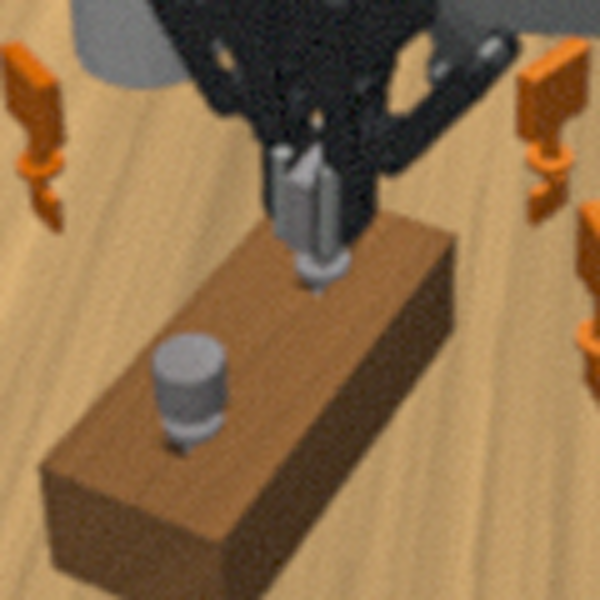

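Call:
{"op": "play_rows", "data": {"deltas": [[[0, -0.02, -0.02, 0]]]}}

```text
time_s: 16.58
eef_pos: [0.6115, 0.1457, 0.0603]
orientation: [3.112, -0.017, 1.207]
ft_force: [-0.5, 0.8, -1.1]
width: 0.105
```

Call:
{"op": "play_rows", "data": {"deltas": [[[0, 0, 0, 0], [0, 0, 0, 0], [0, 0, 0, 0]]], "grip": 0}}

```text
time_s: 16.95
eef_pos: [0.6119, 0.1457, 0.0603]
orientation: [3.111, -0.017, 1.207]
ft_force: [0.0, 0.5, 1.0]
width: 0.497
```

Run:
```python
from h import *
s=bot.read_state();print(s['time_s'],s['eef_pos'],s['orientation'],s['ft_force'],s['wrist_torque'],s['width'])
im=bot.get_image('wrist');cv2.imwrite('pics/w20.png',im[:,:,::-1])
```

```text
16.95 [0.61193417 0.14570188 0.06032266] [ 3.11126488 -0.01699745  1.2067644 ] [0.04775225 0.54691995 0.96650547] [0.0415767  0.00118881 0.02697469] 0.4968876721460059
```

View pics/w20.png

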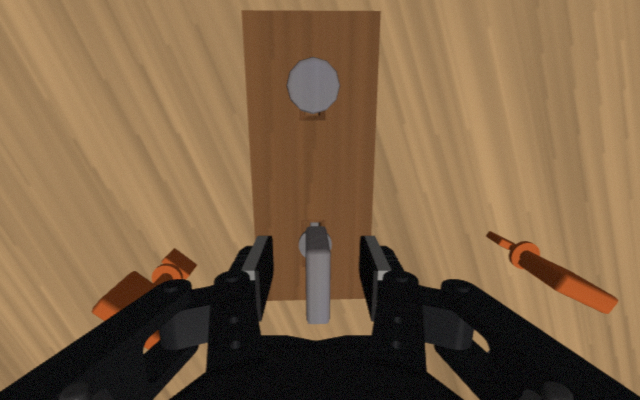

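Released cleanly; the key stands centred between the pads. Retract upward and check.

Call:
{"op": "play_rows", "data": {"deltas": [[[0, 0, -1.5, 0], [0, 0, -4, 0], [0, 0, -5, 0], [-1, 0, -5, 0], [-2, 0, -3, 0], [0, 0, 0, 0]]]}}

```text
time_s: 17.75
eef_pos: [0.5944, 0.1162, 0.2553]
orientation: [3.109, -0.018, 1.207]
ft_force: [0.1, 1.0, -0.7]
width: 0.498
```

Run:
```python
from h import *
s=bot.read_state();print(s['time_s'],s['eef_pos'],s['ft_force'])
p=cam('wrist');im=bot.get_image('wrist');cv2.imwrite('pics/w21.png',im[:,:,::-1])
im=bot.get_image('side');a=im[130:350,210:420,::-1]; cv2.imwrite('pics/s21z.png',cv2.resize(a,None,fx=2.7,fy=2.7,interpolation=cv2.INTER_CUBIC))
im=bot.get_image('top');cv2.imwrite('pics/t21.png',im[:,:,::-1])
```

```text
17.75 [0.59441805 0.11617853 0.25534683] [ 0.13732643  1.01766976 -0.69111332]
```

View pics/w21.png

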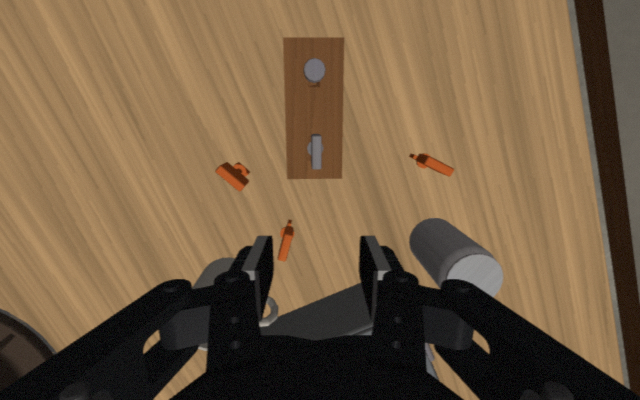

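View pics/s21z.png

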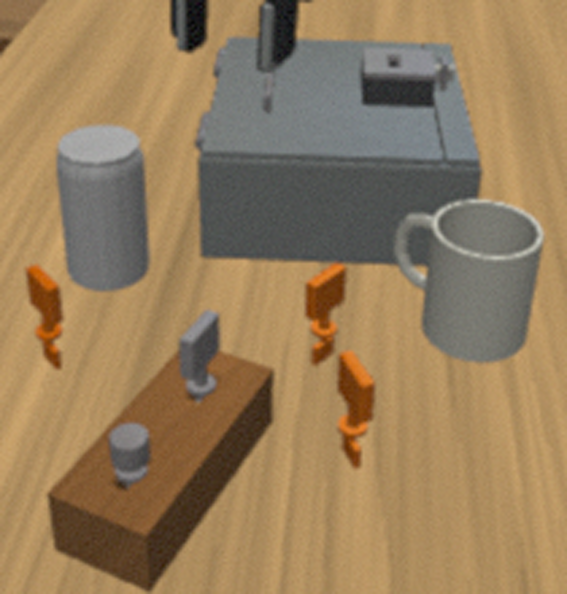

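View pics/t21.png

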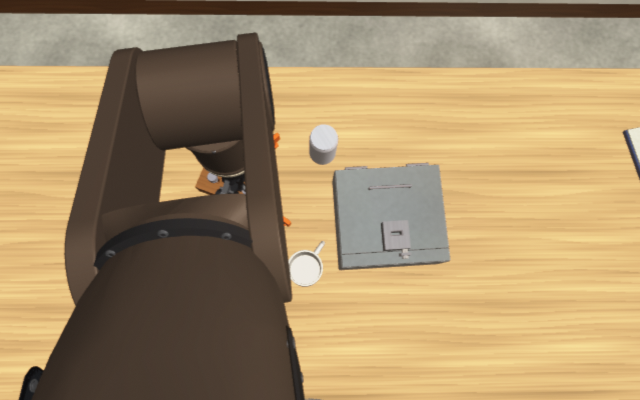

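```bash
python3 -c "
from station import bot
print(bot.finish_job())"
```

```text
the job is handed in; nothing more can be done
None
```

The cash box is locked and the flat-headed key is back upright in the stand slot it came from. I handed the job in at about 18 s of the 62 s allowed.

- **Pushing home:** The key went fully into the keyhole. The wrist force peaked at about 74 N as the collar met the case, under the 120 N limit. I backed off straight away.
- **Turning:** I turned it clockwise about 1.58 rad, until the wrist torque rose to about 0.5 N m at the stop. I then turned it back to its starting angle to within about 0.005 rad, and it pulled straight out with about 3 N.
- **Bolt:** The wrist, side and top pictures show the bolt through the keeper. That is a visual check; I had no reading of the bolt's travel.
- **Putting it back:** Pressing the key into its slot gave 37 N, with the fingers within about 1 mm of where they first gripped it. It stayed put when released.
- **Surroundings:** In the last side and top pictures, the key, spare key, mug, can and orange look-alikes stand where they did at the start. The gripper was clear of everything.

**What disagreed:**
- One early wrist picture, taken while the arm was still settling, put the keyhole about 4 mm off. Later settled pictures gave about 0.187 m to the robot's right, matching the first top and side estimate, so I used those.
- The tool's tilt drifted slowly to about 0.035 rad over the run, but both insertions still went in cleanly.

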